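Park the open trivet on its post

ROBOT

A 6-joint arm with a two-finger parallel gripper is mounted at the origin on a cart in front of the work surface, level with it; the furniture and walls round the work are solid. World frame = base frame: x ahead of the robot, y to its left, z up, the work surface at z = 0. Lengths are in m, angles in rad, forces in N, time in s.
With the tool pointing down it reaches from about 0.375 to 0.975 m from the base axis. Payload 3.8 kg.
Tool frame: the origin (TCP) lies midway between the tips of the shut fingers; the grasp point (between the pads) lies 19 mm behind it; z points along the fingers, y is the line along which they close (so a half turn about z gives the same grasp; the last joint's range is limited). The gripper opens to 85 mm and grips with 20 to 120 N. Pads are 22 mm wide; open, the fingers measure 114 mm over their backs; the gripper's body (76 mm by 85 mm) begins 54 mm behind the grasp point. The pads swing forward as they close: fully open they stand 13 mm farther back than shut.
Start: joints at [1.26, 0.264, 1.604, -0, 1.274, -0.037], TCP at [0.183, 0.65, 0.231] pointing down, gripper open.
Joint ranges: [-2.63, 2.63], [-0.94, 2.18], [0.31, 2.57], [-1.31, 4.45], [0, 2.66], [-2.55, 2.55]. Speed limits (rad/s): [2.57, 2.57, 3.14, 3.14, 3.14, 3.14].

INTERFACE

Orientations are given as a rotation vector (axis times angle).
In Python, from workcell import bot gives the robot as it stands.
- The arm moves only by the tool step_arm, never from a script. Its argument "motion" is a list of rows, each a list of 5 numbers: the finger opening in cm, from 0 to 8.54, then the shift along the tool's x, y, z in cm, then the turn about the tool's z in degrees. In form: [[claw, dx, dy, dz, twist], ...]. A call has 1 to 20 rows; each row is the pose to reach, as a shift and turn from the pose commanded when the call began, along the tool's axes at that moment; what a row does not reach only later rows make up. A row lasts 1/10 s, in which the tool goes at most 50 mm and 8.59 degrees, less where a joint would pass 70% of its speed; a pose out of reach is approached as far as the arm can. A call with a gripper value outside its range is refused whole. The fingers move at their own pace and stop on an object; "force" is the grip in N (left out, the last holds). Time passes only in rows, so rows that repeat a pose let the fingers close. It gives the time, the measured TCP pose, the force, the opening and the grip force at its end, in the units of the state.
- bot.read_state(): the state, without advancing time (a new reading comes with each control period).
- bot.read_camera(name): name is "scene" or "top" or "wrist"; returns (picture, depth): 480x640x3 uint8, red, green, blue; 480x640 float32, m along the optical axis (not along the pixel's ray), 0 where there is no reading.
- bot.calibration(name): a dict with "mtx" (3x3 intrinsics, pixels), "k1" (the pictures are not rectified: a ray, as slopes to the right and down, at radius r is drawn at 1 + k1 r^2 times it, then the intrinsics apply), "origin" and "orientation" of the camera in the world; the wrist camera has in their place "T_tool_cam" (4x4, takes a point from camera to tool coordinates, whose origin is the TCP and whose axes are the flange's). Camera axes: x right, y up, looking along -z (the intrinsics and any distortion apply to the point x, -y, -z); pixel columns grow to the right and rows downward; lengths in m; the calibration is good to about 2 mm. A picture is of the moment at which its call begins: read the wrist's pose just before it. calibration takes no time and is no camera call.
- bot.finish_job(): hands the job in; it is judged then, once.
The state is a dict: "time": time; "q": joint angles; "joint_vel": joint speeds; "joint_torque": joint torques, N m; "tool_pos": TCP position; "tcp_rot": TCP orientation; "wrist_force": force on the tool from outside, world axes, zero at the start; "torque": the same for the moment, N m; "width": opening from 0.0 (shut) to 1.0 (fully open); "grip_force": force on a finger pad.
Only numpy, scipy, OpenCV 4.12 (cv2) and the standard library are available. Lean on these libraries where they do the work, as an engineer would, in place of code of your own. Each camera call takes 0.05 s, during which the arm holds its last target. There are 200 camera calls.

TASK

Tidy the small dark trivet that is an open ring onto its storage stand: pass it sideways, gap first, under the wooden cap onto the post, and leave it lying flat on the stand's base with the post inside the ring. Leave the other trivet, the closed ring, where it is.

Things in the scene. Friction and masses are not known exactly. Their poses are not given: they have to be found in the camera images.
- open_trivet_ring (a point): The open trivet: a loose flat C-shaped ring of dark metal (140 g), 104 mm outside and 52 mm inside diameter, 14 mm thick, lying on the worktop with a 36 mm wide gap with rounded ends. This point is the ring's centre, half-way up its thickness (7 mm above its underside). Its x axis points out through the middle of the gap, z up; the tips beside the gap reach 37 mm from this centre along x.
- open_trivet_grip (a point): The grip of the open trivet: an upright block opposite the gap, 40 mm long along the trivet's x, 16 mm wide (y) and 30 mm tall from the trivet's underside, with rounded edges; pinch it across its 16 mm width. This point is 17 mm above the trivet's underside on the block's centre line, 72 mm from the ring's centre. Same axes as the ring.
- closed_trivet_ring (a point): The other trivet: same metal, sizes and grip, loose, but a full ring without a gap. This point is the ring's centre, 7 mm above its underside; x points away from its grip. It stays where it is.
- post (a point): The storage stand, fixed to the worktop: a round wooden base of 120 mm diameter and 8 mm thickness, an upright steel post of 12 mm diameter at its centre, and on the post a round wooden cap of 58 mm diameter, too wide for the ring to pass over. The cap's underside is 44 mm above the base's upper face, its top 58 mm above it. This point is on the post's axis at the base's upper face, 8 mm above the worktop; z up along the post.
Not all that is in view belongs to the job. What is shaped like the part that bears open_trivet_ring but orange or red is not meant. What is shaped like the part that bears post but purple is not meant.

How it is judged:
By the outcome, as a careful person would: the job done as asked, in the order asked, and still so for the second after the job is handed in, with the robot touching nothing.
It also fails if it takes over 38 s, if anything falls off the work surface, if the arm or the gripper's body presses on something with over 40 N, if the wrist force passes 120 N, or if a joint passes its speed limit or range.

## Working session

There is one attempt and no reset: what is moved stays moved. The work goes in short steps, Python scripts to look and compute and a tool call to move; the robot and the scene stay as the last step left them, time stands still between calls to the robot, and variables do not carry over. Pictures are saved under pics/ and viewed, at most 10 in all, crops included, and the job is handed in when it is done.

Besides the shell and the picture viewer there is one more tool, called after ">>>" as name(argument=value, ...) on one line, values as JSON. step_arm: Moves the arm, as the interface text tells. Its arguments: {"type":"object","properties":{"motion":{"type":"array","items":{"type":"array","items":{"type":"number"}}},"force":{"type":"number"}},"required":["motion"]}

```bash
mkdir -p pics; cat > h.py <<'E'
import numpy as np, cv2
from workcell import bot
from scipy.spatial.transform import Rotation as R
def cam(name, st=None):
    c=bot.calibration(name); K=np.array(c["mtx"])
    if "T_tool_cam" in c:
        T=np.array(c["T_tool_cam"]); M=np.eye(4); M[:3,:3]=R.from_rotvec(st["tcp_rot"]).as_matrix(); M[:3,3]=st["tool_pos"]
        T=M@T; return K,c["k1"],T[:3,3],T[:3,:3]
    o=np.array(c["orientation"]); Rm=o if o.shape==(3,3) else R.from_rotvec(o).as_matrix()
    return K,c["k1"],np.array(c["origin"]),Rm
def rays(px,C):
    K,k1,o,Rm=C; px=np.atleast_2d(np.array(px,float))
    s=cv2.undistortPoints(px[:,None],K,np.array([k1,0,0,0.]))[:,0]
    return np.c_[s[:,0],-s[:,1],-np.ones(len(s))]@Rm.T
def onplane(px,z,C):
    d=rays(px,C); return C[2]+d*((z-C[2][2])/d[:,2])[:,None]
def bydepth(px,dep,C): return C[2]+rays(px,C)*np.atleast_1d(dep)[:,None]
E
python3 - <<'E'
from h import *
s=bot.read_state(); print(s)
for n in("scene","top"):
    im,d=bot.read_camera(n); cv2.imwrite(f"pics/{n}.png",im[...,::-1]); np.savez(f"{n}.npz",im=im,d=d); print(bot.calibration(n))
print(bot.calibration("wrist"))
E
```

```text
{'time': 0.0, 'q': array([ 1.26012480e+00,  2.64731712e-01,  1.60539409e+00,  1.34948870e-05,
        1.27370681e+00, -3.69106725e-02]), 'joint_vel': array([ 4.82783563e-04, -1.94529914e-04, -1.15981265e-03, -6.93148612e-05,
        3.74368403e-04, -6.86281177e-04]), 'joint_torque': array([-3.41077059e-03, -5.15119672e+01, -3.67304742e+01, -5.76461080e-04,
        1.32604799e-02,  3.51354359e-07]), 'tool_pos': array([0.18226615, 0.64915449, 0.22996563]), 'tcp_rot': array([-0.42863229, -3.11180871,  0.00346158]), 'wrist_force': array([-0.69906461,  0.86510199, -0.54330823]), 'torque': array([-0.00709703,  0.00851952, -0.01429932]), 'grip_force': 0.0, 'width': 1.001065863988263}
{'mtx': array([[467.20170821,   0.        , 317.57159765],
       [  0.        , 467.20170821, 227.78627575],
       [  0.        ,   0.        ,   1.        ]]), 'k1': -0.02043675316991694, 'origin': array([-0.01375209,  0.38401932,  0.61475661]), 'orientation': array([ 0.46862466, -0.95085729, -2.10194097])}
{'mtx': array([[513.84287688,   0.        , 316.95372461],
       [  0.        , 513.84287688, 237.95232142],
       [  0.        ,   0.        ,   1.        ]]), 'k1': -0.03322075866583056, 'origin': array([ 0.31963105, -0.02333624,  0.94531248]), 'orientation': array([ 0.16996741, -0.14832098, -1.47199437])}
{'mtx': array([[402.15860543,   0.        , 314.23681938],
       [  0.        , 402.15860543, 238.49056751],
       [  0.        ,   0.        ,   1.        ]]), 'k1': -0.004353536273569562, 'T_tool_cam': array([[ 5.69549250e-04,  9.59895236e-01,  2.80358362e-01,
         6.98001484e-02],
       [ 9.99999837e-01, -5.56486432e-04, -1.26197351e-04,
        -7.78477295e-04],
       [ 3.48793890e-05,  2.80358389e-01, -9.59895397e-01,
        -1.41858669e-01],
       [ 0.00000000e+00,  0.00000000e+00,  0.00000000e+00,
         1.00000000e+00]])}
```

View pics/top.png

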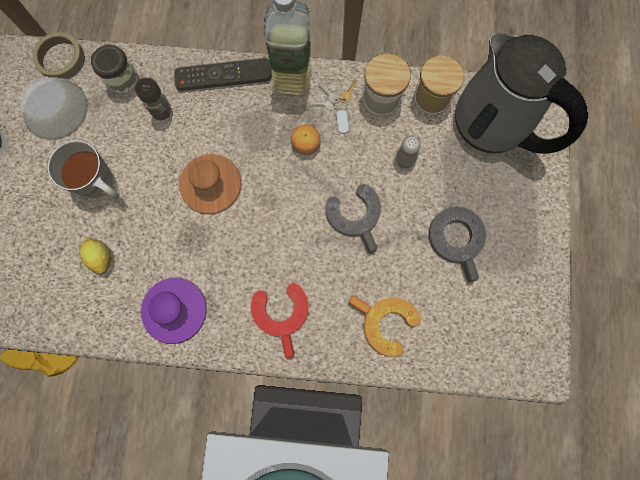

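View pics/scene.png

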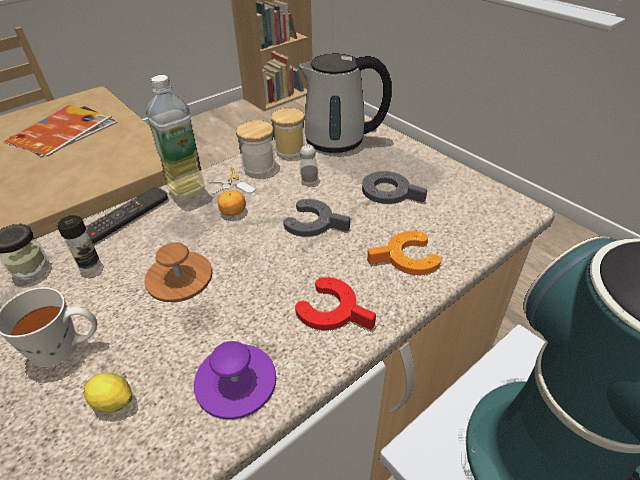

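The pictures show these candidates in the top view:
- **Open trivet:** dark C at (353,212), with its grip toward (370,242) and its gap toward the upper left. The red C (281,312), the orange C (390,325) and the dark closed ring (457,235) could be mistaken for it.
- **Stand:** brown stand at (210,183). The purple stand (173,310) could be mistaken for it.

I choose the dark C and the brown stand.

```bash
python3 - <<'E'
from h import *
Z=np.load("top.npz"); im,d=Z["im"],Z["d"]; C=cam("top")
crop=cv2.resize(im[130:300,160:510],None,fx=2.2,fy=2.2,interpolation=cv2.INTER_CUBIC); cv2.imwrite("pics/crop.png",crop[...,::-1])
for name in("top","scene"):
    Z=np.load(name+".npz"); im,d=Z["im"],Z["d"]; C=cam(name)
    boxes=dict(open=(320,175,382,256),closed=(425,200,492,285),stand=(170,145,250,220)) if name=="top" else dict(open=(278,192,354,240),closed=(358,165,430,207),stand=(140,238,216,304))
    hsv=cv2.cvtColor(im,cv2.COLOR_RGB2HSV)
    for k,(a,b,c,e) in boxes.items():
        yy,xx=np.mgrid[b:e,a:c]; h=hsv[b:e,a:c]
        m=(h[...,2]<105)&(h[...,1]<80) if k!="stand" else (h[...,1]>110)
        m=cv2.morphologyEx(m.astype(np.uint8),cv2.MORPH_OPEN,np.ones((3,3)))
        n,l,s,_=cv2.connectedComponentsWithStats(m); m=l==1+np.argmax(s[1:,4]); m&=d[b:e,a:c]>0
        P=bydepth(np.c_[xx[m],yy[m]],d[b:e,a:c][m],C)
        print(name,k,len(P),"z hist",np.histogram(P[:,2],np.arange(-.01,.09,.006)))
        np.save(f"{name}_{k}.npy",P)
E
```

```text
top open 336 z hist (array([  0,  28,  32,  51,  36,  15, 144,  30,   0,   0,   0,   0,   0,
         0,   0,   0]), array([-0.01 , -0.004,  0.002,  0.008,  0.014,  0.02 ,  0.026,  0.032,
        0.038,  0.044,  0.05 ,  0.056,  0.062,  0.068,  0.074,  0.08 ,
        0.086]))
top closed 1737 z hist (array([  0,  90, 105, 396, 938,  28, 149,  31,   0,   0,   0,   0,   0,
         0,   0,   0]), array([-0.01 , -0.004,  0.002,  0.008,  0.014,  0.02 ,  0.026,  0.032,
        0.038,  0.044,  0.05 ,  0.056,  0.062,  0.068,  0.074,  0.08 ,
        0.086]))
top stand 2861 z hist (array([   0,   11,  780, 1337,    0,    0,    0,    0,    0,    0,    5,
        166,  529,   33,    0,    0]), array([-0.01 , -0.004,  0.002,  0.008,  0.014,  0.02 ,  0.026,  0.032,
        0.038,  0.044,  0.05 ,  0.056,  0.062,  0.068,  0.074,  0.08 ,
        0.086]))
scene open 515 z hist (array([  0,  74, 131, 154,  63,  49,  44,   0,   0,   0,   0,   0,   0,
         0,   0,   0]), array([-0.01 , -0.004,  0.002,  0.008,  0.014,  0.02 ,  0.026,  0.032,
        0.038,  0.044,  0.05 ,  0.056,  0.062,  0.068,  0.074,  0.08 ,
        0.086]))
scene closed 485 z hist (array([  0,  73, 131, 152,  53,  48,  28,   0,   0,   0,   0,   0,   0,
         0,   0,   0]), array([-0.01 , -0.004,  0.002,  0.008,  0.014,  0.02 ,  0.026,  0.032,
        0.038,  0.044,  0.05 ,  0.056,  0.062,  0.068,  0.074,  0.08 ,
        0.086]))
scene stand 2808 z hist (array([   0,   18,  946, 1235,    0,    0,    2,    0,    0,    0,   10,
        148,  446,    3,    0,    0]), array([-0.01 , -0.004,  0.002,  0.008,  0.014,  0.02 ,  0.026,  0.032,
        0.038,  0.044,  0.05 ,  0.056,  0.062,  0.068,  0.074,  0.08 ,
        0.086]))
```

View pics/crop.png

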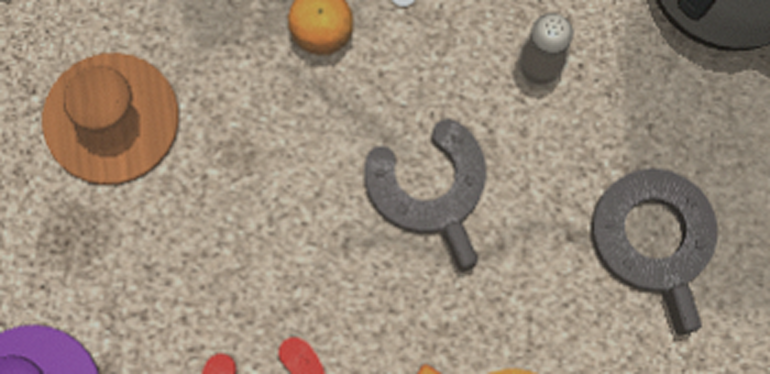

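The crop confirms the choice. The open C is at crop (427,178) with its gap up-left and its grip at (460,245), and the brown stand is at (110,118). The colour mask missed part of the ring, so I'll segment by height as well.

```bash
python3 - <<'E'
from h import *
from scipy.optimize import least_squares
Z=dict(top=np.load("top.npz"),scene=np.load("scene.npz"))
def fit(p,r):
    return least_squares(lambda c:np.hypot(*(p-c).T)-r,p.mean(0),loss="soft_l1",f_scale=.002).x
for name,boxes in dict(top=dict(open=(320,175,382,256),closed=(425,200,492,285),stand=(170,145,250,220)),scene=dict(open=(278,192,354,240),stand=(140,238,216,304),closed=(358,165,430,207))).items():
    im,d=Z[name]["im"],Z[name]["d"]; C=cam(name); hsv=cv2.cvtColor(im,cv2.COLOR_RGB2HSV)
    for k,(a,b,c,e) in boxes.items():
        yy,xx=np.mgrid[b:e,a:c]; h=hsv[b:e,a:c]; px=np.c_[xx.ravel(),yy.ravel()]
        P=bydepth(px,d[b:e,a:c].ravel(),C).reshape(e-b,c-a,3); z=P[...,2]
        if k=="stand":
            m=h[...,1]>110
            cap=m&(z>.05); base=m&(z<.02)
            print(name,"cap z",np.median(z[cap]),"base z",np.median(z[base]))
            for nm,mm,hz,r in(("cap",cap,.066,.029),("base",base|cap,.008,.06)):
                q=max(cv2.findContours(mm.astype(np.uint8),0,1)[0],key=cv2.contourArea)[:,0]+[a,b]
                w=onplane(q,hz,C)[:,:2]; ce=fit(w,r); rr=np.hypot(*(w-ce).T); print("  ",nm,ce,"res",np.std(rr),rr.mean())
        else:
            m=(h[...,2]<125)&(h[...,1]<60)
            m=cv2.morphologyEx(m.astype(np.uint8),cv2.MORPH_OPEN,np.ones((2,2)))
            m=cv2.morphologyEx(m,cv2.MORPH_CLOSE,np.ones((3,3)))
            n,l,s,_=cv2.connectedComponentsWithStats(m); m=l==1+np.argmax(s[1:,4])
            g=m&(z>.024); gc=np.median(P[g],0)
            q=max(cv2.findContours(m.astype(np.uint8),0,1)[0],key=cv2.contourArea)[:,0]+[a,b]
            w=onplane(q,.010,C)[:,:2]
            ce=w.mean(0)
            for _ in range(15):
                rr=np.hypot(*(w-ce).T); s_=(abs(rr-.052)<.010)|(_<3); ce=fit(w[s_],.052)
            rr=np.hypot(*(w-ce).T)
            pg=onplane(np.c_[xx[g],yy[g]],.03,C)[:,:2]; gc2=(pg.min(0)+pg.max(0))/2; gm=pg.mean(0)
            ax=ce-gm
            print(name,k,m.sum(),"ring",ce,"n",s_.sum(),"res",np.std(rr[abs(rr-.052)<.01]),"grip",gm,gc2,"dist",np.hypot(*ax),"yaw",np.degrees(np.arctan2(ax[1],ax[0])),"gripz",gc[2])
            o=(h*0+im[b:e,a:c]).copy(); o[m]=o[m]//2+[0,120,0]; cv2.imwrite(f"pics/m_{name}_{k}.png",cv2.resize(o,None,fx=5,fy=5)[...,::-1].astype(np.uint8))
E
```

```text
top open 1767 ring [ 0.57295139 -0.06565409] n 134 res 0.002686481175273566 grip [ 0.51568605 -0.09491663] [ 0.54846409 -0.06749003] dist 0.0643087453348354 yaw 27.066993032816313 gripz 0.030414896527172663
top closed 2426 ring [ 0.54308329 -0.26188686] n 163 res 0.0018905700448574537 grip [ 0.4792812  -0.28350643] [ 0.52184992 -0.27690147] dist 0.06736550948851151 yaw 18.719136003288884 gripz 0.03042349633819219
top cap z 0.06427245013135452 base z 0.008588351208227762
   cap [0.59878888 0.2106704 ] res 0.0006744582901461791 0.027515518492656
   base [0.60150345 0.2132363 ] res 0.0006314819758549928 0.058479860562761804
scene open 1410 ring [ 0.56239244 -0.05912268] n 109 res 0.0040319310907222395 grip [ 0.5107473 -0.0870736] [ 0.53766427 -0.05086886] dist 0.05872371703796527 yaw 28.422734495092513 gripz 0.02921060397683728
scene cap z 0.06415592835553918 base z 0.008159749342640854
   cap [0.59060009 0.21792202] res 0.0009569394395175514 0.02777019989207241
   base [0.59807348 0.21564156] res 0.010001074422395102 0.06484449997033356
scene closed 1408 ring [ 0.53087569 -0.25064665] n 82 res 0.0031646966202879562 grip [ 0.47668524 -0.27480022] [ 0.50655521 -0.24686131] dist 0.05932958634159053 yaw 24.023318629297364 gripz 0.02912771262686442
```

>>> step_arm(motion=[[8.5, -52.5, -62, 0, 136], [8.5, -52.5, -62, 0, 136], [8.5, -52.5, -62, 0, 136], [8.5, -52.5, -62, 0, 136], [8.5, -52.5, -62, 0, 136], [8.5, -52.5, -62, 0, 136], [8.5, -52.5, -62, 0, 136], [8.5, -52.5, -62, 0, 136], [8.5, -52.5, -62, 0, 136], [8.5, -52.5, -62, 0, 136], [8.5, -52.5, -62, 0, 136], [8.5, -52.5, -62, 0, 136], [8.5, -52.5, -62, 0, 136], [8.5, -52.5, -62, 0, 136], [8.5, -52.5, -62, 0, 136], [8.5, -52.5, -62, 0, 136], [8.5, -52.5, -62, 0, 136], [8.5, -52.5, -62, 0, 136], [8.5, -52.5, -62, 0, 136], [8.5, -52.5, -62, 0, 136]])

```text
time: 2.1
tool_pos: [0.5196, -0.0874, 0.231]
tcp_rot: [-3.045, -0.771, 0.001]
wrist_force: [-0.6, 1.0, -1.4]
width: 0.991
grip_force: 0.0
```

```bash
python3 - <<'E'
from h import *
s=bot.read_state(); im,d=bot.read_camera("wrist"); print(s["time"],s["q"],s["tool_pos"],s["tcp_rot"],np.abs(s["joint_vel"]).max())
cv2.imwrite("pics/w1.png",im[...,::-1]); np.savez("w1.npz",im=im,d=d,p=s["tool_pos"],r=s["tcp_rot"])
E
```

```text
2.1 [-2.14346282e-01 -1.66326692e-02  1.91786131e+00  5.35328774e-04
  1.24134404e+00  8.59996707e-01] [ 0.51955011 -0.08743767  0.23100042] [-3.04450514e+00 -7.71360492e-01  1.02233475e-03] 0.007335614780150546
```

View pics/w1.png

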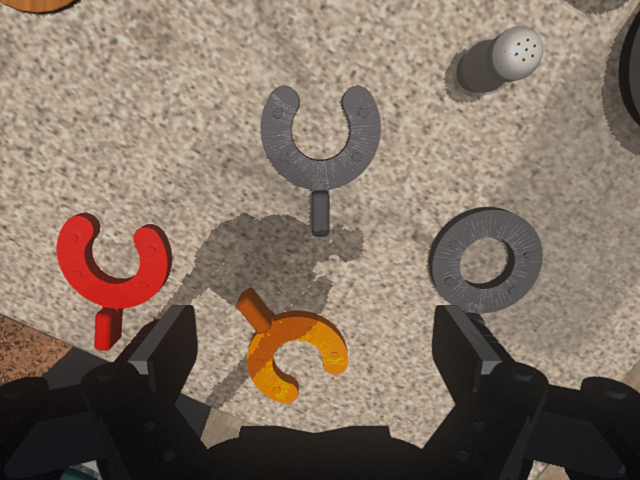

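The wrist view shows the dark C centred at about (321,135), with its gap up and its grip at (320,213). The orange C lies just nearer the robot at (290,345).

```bash
cat > mw.py <<'E'
from h import *
from scipy.optimize import least_squares
def ringfit(f,box):
    Z=np.load(f); im,d=Z["im"],Z["d"]; C=cam("wrist",dict(tool_pos=Z["p"],tcp_rot=Z["r"]))
    a,b,c,e=box; h=cv2.cvtColor(im,cv2.COLOR_RGB2HSV)[b:e,a:c]
    yy,xx=np.mgrid[b:e,a:c]; P=bydepth(np.c_[xx.ravel(),yy.ravel()],d[b:e,a:c].ravel(),C); 
    ok=(d[b:e,a:c].ravel()>0); z=P[:,2]
    top=ok&(z>.0105)&(z<.018); g=ok&(z>.025)&(z<.035)
    def lar(m):
        n,l,s,_=cv2.connectedComponentsWithStats(m.reshape(e-b,c-a).astype(np.uint8)); return (l==1+np.argmax(s[1:,4]))
    T=lar(top); G=lar(g); 
    q=max(cv2.findContours(T.astype(np.uint8),0,1)[0],key=cv2.contourArea)[:,0]+[a,b]
    w=onplane(q,.014,C)[:,:2]; pg=onplane(np.c_[xx[G],yy[G]],.03,C)[:,:2]
    gm=pg.mean(0); U=np.linalg.svd(pg-gm,full_matrices=False)[2][0]
    ce=w.mean(0)
    f=lambda c:(lambda r:np.minimum(abs(r-.0515),abs(r-.0265)))(np.hypot(*(w-c).T))
    ce=least_squares(f,ce,loss="soft_l1",f_scale=.001).x
    U*=np.sign(U@(ce-gm)); ax=ce-gm
    print("ring",ce,"res",np.median(f(ce)),"zring",np.median(z[T.ravel()]),"grip",gm,"zgrip",np.median(z[G.ravel()]),"dist",np.hypot(*ax),"yaw",np.degrees(np.arctan2(ax[1],ax[0])),"gripaxis",np.degrees(np.arctan2(U[1],U[0])),"ext",np.ptp(pg@U),np.ptp(pg@[-U[1],U[0]]))
E
python3 -c "
from mw import *
ringfit('w1.npz',(240,70,400,250))
Z=np.load('w1.npz');M=R.from_rotvec(Z['r']).as_matrix();print(M)"
```

```text
ring [ 0.57910964 -0.06281726] res 0.00028643893661395303 zring 0.013284221539706487 grip [ 0.51703518 -0.09653571] zgrip 0.028691998864425167 dist 0.07064115254266971 yaw 28.510528636212573 gripaxis 28.631289449033567 ext 0.03933991242067664 0.015033034086067765
[[ 8.79359822e-01  4.76157097e-01 -8.49806841e-04]
 [ 4.76157677e-01 -8.79359638e-01  7.03396693e-04]
 [-4.12358509e-04 -1.02318084e-03 -9.99999392e-01]]
```

>>> step_arm(motion=[[5, -0.8, 0.7, 5, 0], [5, -0.8, 0.7, 10, 0], [5, -0.8, 0.7, 15, 0], [5, -0.8, 0.7, 18, 0], [5, -0.8, 0.7, 20, 0], [5, -0.8, 0.7, 21.5, 0], [5, -0.8, 0.7, 22.3, 0], [5, -0.8, 0.7, 22.7, 0], [5, -0.8, 0.7, 22.7, 0], [0.5, -0.8, 0.7, 22.7, 0], [0.5, -0.8, 0.7, 22.7, 0], [0.5, -0.8, 0.7, 22.7, 0], [0.5, -0.8, 0.7, 22.7, 0], [0.5, -0.8, 0.7, 22.7, 0], [0.5, -0.8, 0.7, 22.7, 0], [0.5, -0.8, 0.7, 22.7, 0]], force=60)

```text
time: 3.75
tool_pos: [0.5176, -0.0991, 0.0055]
tcp_rot: [3.046, 0.768, 0.003]
wrist_force: [-1.0, 1.6, 7.6]
width: 0.175
grip_force: 59.8
```

>>> step_arm(motion=[[0.5, 0, 0, -2, 0], [0.5, 0, 0, -5, 0], [0.5, 0, 0, -9, 0], [0.5, 0.3, -1.5, -12, 0], [0.5, 0.9, -4.5, -12, 0], [0.5, 1.7, -8.5, -12, 0], [0.5, 2.5, -12.5, -12, 0], [0.5, 3.3, -16.5, -12, 0], [0.5, 4.1, -20, -12, 0], [0.5, 4.6, -22.5, -12, 0], [0.5, 4.8, -23.6, -12, 0], [0.5, 4.8, -23.6, -12, 0], [0.5, 4.8, -23.6, -12, 0]])

```text
time: 5.05
tool_pos: [0.447, 0.1309, 0.1242]
tcp_rot: [3.045, 0.769, -0.0]
wrist_force: [-0.2, -0.6, -2.0]
width: 0.175
grip_force: 58.6
```

```bash
python3 - <<'E'
from h import *
s=bot.read_state(); im,d=bot.read_camera("wrist"); print(s["time"],s["tool_pos"],s["tcp_rot"],s["width"],s["grip_force"]); M=R.from_rotvec(s["tcp_rot"]).as_matrix(); print(M)
sc,ds=bot.read_camera("scene"); t,dt=bot.read_camera("top"); np.savez("w2.npz",im=im,d=d,p=s["tool_pos"],r=s["tcp_rot"]); np.savez("t2.npz",im=t,d=dt)
v=np.hstack([im,sc]); v=np.vstack([v,np.hstack([t,t*0])]); cv2.imwrite("pics/a.png",cv2.resize(v,(800,600))[...,::-1])
E
```

```text
5.05 [0.44703906 0.13092465 0.1241511 ] [ 3.04530012e+00  7.68760544e-01 -3.10738708e-04] 0.1748064661313036 58.56635928153992
[[ 8.80182052e-01  4.74636235e-01 -6.45310402e-06]
 [ 4.74636085e-01 -8.80181785e-01 -7.82851937e-04]
 [-3.77249801e-04  6.85989348e-04 -9.99999694e-01]]
```

View pics/a.png

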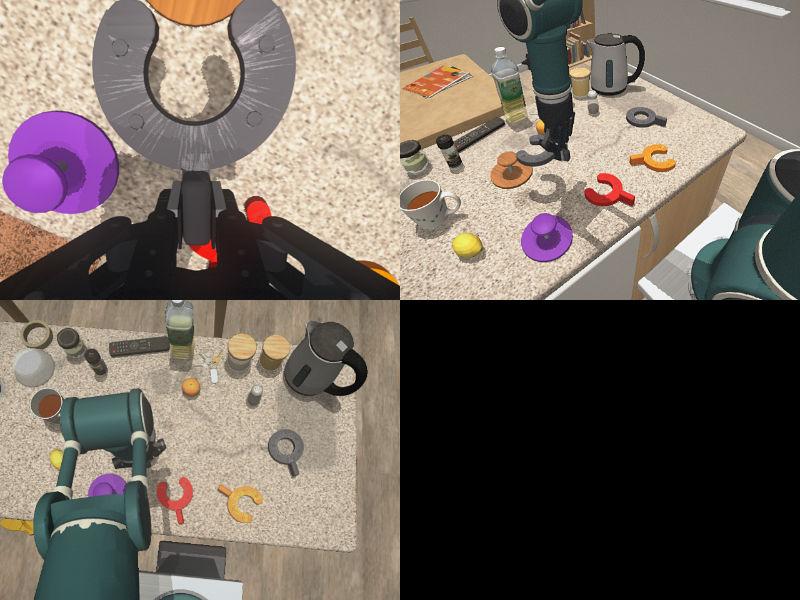

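The ring is held level with its gap at the top of the wrist view. The brown base edge shows between the tips at about (195,22) and looks centred. Next I'll fit the base edge arc and find where the ring sits in the hand.

```bash
python3 - <<'E'
from h import *
from scipy.optimize import least_squares
Z=np.load("w2.npz"); im,d=Z["im"],Z["d"]; C=cam("wrist",dict(tool_pos=Z["p"],tcp_rot=Z["r"]))
h=cv2.cvtColor(im,cv2.COLOR_RGB2HSV); m=(h[...,1]>110)&(h[...,0]<20); m[80:]=0; m[:,:230]=0;m[:,400:]=0
pts=[(x,np.nonzero(m[:,x])[0].max()) for x in range(262,370) if m[:,x].sum()>5]
w=onplane(pts,.006,C)[:,:2]
r=least_squares(lambda c:np.hypot(*(w-c).T)-.06,[.6,.213],loss="soft_l1",f_scale=.001); print("post",r.x,np.std(r.fun),len(pts))
M=R.from_rotvec(Z["r"]).as_matrix()
yy,xx=np.mgrid[0:290,130:500]; P=bydepth(np.c_[xx.ravel(),yy.ravel()],d[:290,130:500].ravel(),C); T=(P-Z["p"])@M
k=(P[:,2]>.10)&(P[:,2]<.15)&(T[:,0]>.028); Q=T[k]; A=np.c_[Q[:,:2],np.ones(len(Q))]; print("top plane in tool",np.linalg.lstsq(A,Q[:,2],rcond=None)[0],"z med",np.median(Q[:,2]))
kk=k.reshape(290,370).astype(np.uint8); q=max(cv2.findContours(kk,0,1)[0],key=cv2.contourArea)[:,0]; q=q[(q[:,1]>2)&(q[:,1]<285)]
t=T.reshape(290,370,3)[q[:,1],q[:,0],:2]
f=lambda c:(lambda r:np.minimum(abs(r-.0515),abs(r-.0265)))(np.hypot(*(t-c).T))
s=least_squares(f,[.072,0],loss="soft_l1",f_scale=.001); print("ring in tool",s.x,np.median(f(s.x)))
c=Z["p"]+M@[s.x[0],s.x[1],-.006]; print("ring world",c,"post in tool-rel to ring", M.T@(np.r_[r.x,c[2]]-c))
E
```

```text
post [0.60341389 0.21414738] 0.00020932083689613741 108
top plane in tool [ 0.00501414 -0.00023971 -0.00747983] z med -0.007500041903082756
ring in tool [0.07313415 0.00031329] 0.0007910624308828523
ring world [0.51155916 0.16536571 0.13012373] post in tool-rel to ring [ 1.04002428e-01  6.60848185e-04 -3.87815723e-05]
```

>>> step_arm(motion=[[0.5, 0, 0, 3, 0], [0.5, 0, 0, 6, 0], [0.5, 0, 0.1, 8.5, 0], [0.5, 0, 0.1, 9.5, 0], [0.5, 0, 0.1, 9.5, 0], [0.5, 1, 0.1, 9.5, 0], [0.5, 2.5, 0.1, 9.5, 0], [0.5, 4, 0.1, 9.5, 0], [0.5, 5.5, 0.1, 9.5, 0], [0.5, 7, 0.1, 9.5, 0], [0.5, 8.2, 0.1, 9.5, 0], [0.5, 9.3, 0.1, 9.5, 0], [0.5, 10, 0.1, 9.5, 0], [0.5, 10.4, 0.1, 9.5, 0], [0.5, 10.4, 0.1, 9.5, 0]])

```text
time: 6.7
tool_pos: [0.5393, 0.1802, 0.0293]
tcp_rot: [3.046, 0.769, 0.0]
wrist_force: [-0.2, 1.0, -2.2]
width: 0.174
grip_force: 58.6
```

```bash
python3 - <<'E'
from h import *
s=bot.read_state(); im,d=bot.read_camera("wrist"); print(s["time"],s["tool_pos"],s["width"],s["wrist_force"])
sc,ds=bot.read_camera("scene")
a=cv2.resize(sc[200:320,110:310],(800,480),interpolation=cv2.INTER_CUBIC)[:, :]
v=np.hstack([cv2.resize(im,(400,300)),cv2.resize(sc[180:330,110:310],(400,300))]); cv2.imwrite("pics/b.png",v[...,::-1])
E
```

```text
6.7 [0.53925719 0.18019122 0.02929076] 0.1738377005907552 [-0.208732    0.98475215 -2.16681911]
```

View pics/b.png

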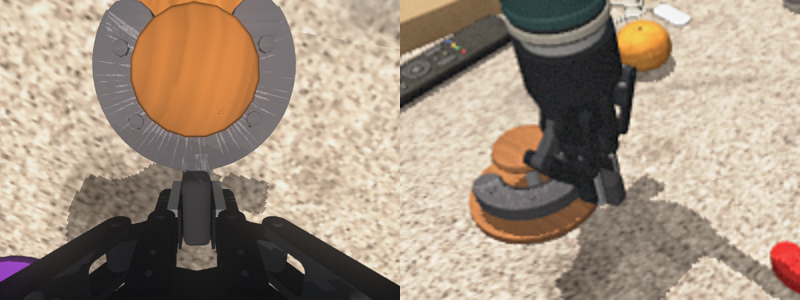

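The ring now sits under the cap, and the cap is concentric with it in the wrist view at about (195,72). No contact force shows, so I'll lower it.

>>> step_arm(motion=[[0.5, 0, 0, 0.4, 0], [0.5, 0, 0, 0.9, 0], [0.5, 0, 0, 1.2, 0], [0.5, 0, 0, 1.35, 0], [0.5, 0, 0, 1.45, 0], [0.5, 0, 0, 1.45, 0], [0.5, 0, 0, 1.45, 0]])

```text
time: 7.5
tool_pos: [0.5391, 0.1801, 0.0149]
tcp_rot: [-3.046, -0.768, -0.0]
wrist_force: [0.8, 0.4, -0.7]
width: 0.17
grip_force: 58.6
```

>>> step_arm(motion=[[0.5, 0, 0, 0.1, 0], [0.5, 0, 0, 0.1, 0], [0.5, 0, 0, 0.1, 0]])

```text
time: 7.8
tool_pos: [0.539, 0.18, 0.0138]
tcp_rot: [3.046, 0.768, 0.0]
wrist_force: [-0.1, 0.8, -1.5]
width: 0.175
grip_force: 58.6
```

>>> step_arm(motion=[[0.5, 0, 0, 0.05, 0], [0.5, 0, 0, 0.1, 0], [0.5, 0, 0, 0.15, 0], [0.5, 0, 0, 0.15, 0]])

```text
time: 8.2
tool_pos: [0.5391, 0.18, 0.0135]
tcp_rot: [3.046, 0.768, -0.0]
wrist_force: [-3.6, -1.6, 8.2]
width: 0.176
grip_force: 60.0
```

>>> step_arm(motion=[[2, 0, 0, -0.1, 0], [3, 0, 0, -0.1, 0], [4, 0, 0, -0.1, 0], [4.5, 0, 0, -0.1, 0], [4.5, 0, 0, -0.1, 0], [4.5, 0, 0, -1, 0], [4.5, 0, 0, -3, 0], [4.5, 0, 0, -6, 0], [4.5, 0, 0, -10, 0], [4.5, 0, 0, -14, 0], [4.5, -3, 0, -17, 0], [4.5, -6, 0, -17, 0], [4.5, -6, 0, -17, 0]])

```text
time: 9.5
tool_pos: [0.4841, 0.1506, 0.1839]
tcp_rot: [3.046, 0.768, 0.001]
wrist_force: [-0.0, -0.1, -0.4]
width: 0.527
grip_force: 0.0
```

```bash
python3 - <<'E'
from h import *
s=bot.read_state(); im,d=bot.read_camera("wrist"); print(s["time"],s["tool_pos"])
sc,ds=bot.read_camera("scene")
C=cam("wrist",s); yy,xx=np.mgrid[0:480,0:640]; P=bydepth(np.c_[xx.ravel(),yy.ravel()],d.ravel(),C)
h=cv2.cvtColor(im,cv2.COLOR_RGB2HSV).reshape(-1,3)
k=(h[:,1]<60)&(P[:,2]>.015)&(P[:,2]<.03)&(np.hypot(P[:,0]-.6034,P[:,1]-.2141)<.055)&(d.ravel()>0)
Q=P[k]; print("n",k.sum(),"plane",np.linalg.lstsq(np.c_[Q[:,:2]-[.6034,.2141],np.ones(len(Q))],Q[:,2],rcond=None)[0],"(expect 0,0,.022)")
v=np.hstack([cv2.resize(im,(400,300)),cv2.resize(sc[180:330,110:310],(400,300))]); cv2.imwrite("pics/c.png",v[...,::-1])
E
```

```text
9.5 [0.48407026 0.1505821  0.18392629]
n 8176 plane [0.00132466 0.00070665 0.02130672] (expect 0,0,.022)
```

View pics/c.png

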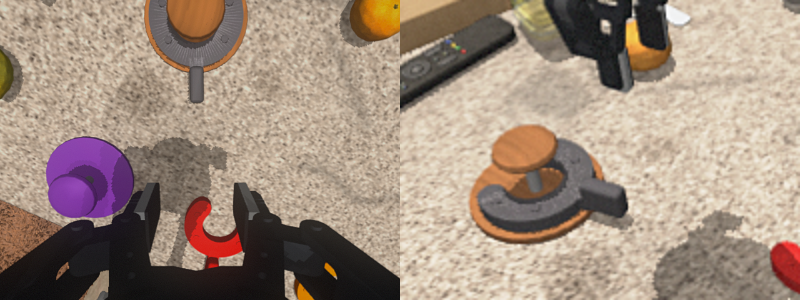

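The ring lies flat on the base with the post inside it, and the gripper is clear of everything.

```bash
python3 -c "
from workcell import bot
print(bot.finish_job())"
```

```text
the job is handed in; nothing more can be done
None
```

The open dark trivet lies flat on the stand's base with the post inside its ring; I didn't touch the closed trivet, and I handed the job in at about 9.6 s.

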